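Start and drive home a coarse-threaded filler plug

TASK

Take the black dust cover off the engine case's filler neck and leave it in the steel parts tray. Then set the lugged filler plug (the one with the flat wing grip) on the neck, turn it backward (anticlockwise seen from above) until it drops into its thread start, and drive it forward (clockwise) until its flange sits flush on the rim; let go of it. Leave the other things on the bench where they are.

Things in the scene. Friction and masses are not known exactly. Their poses are not given: they have to be found in the camera images.
- case: Fixed aluminium engine side case; position and yaw vary. Origin on the bench under the axis of its filler neck, z up. Base 210 x 150 mm, block up to 76 mm high, both centred 20 mm along the case's +x from that axis. Neck: outer diameter 68 mm, rim at 135 mm. A round breather stub, diameter 36 mm, 160 mm high, stands at x +98, y +30 mm of the case. Nothing else is higher than the rim.
- neck_rim (a point): Centre of the neck's mouth, on the axis, level with the rim, 135 mm above the bench. The bore holds a coarse two-start right-hand thread, 43.8 mm crest and 57 mm groove diameter. Its angle about the axis is random and not given by any pose: only looking into the bore or feeling tells it. Plug origin height above this point: 20 mm lugs on crest, 28 on ribs, 8 dropped into the start, 0 home.
- plug: Loose aluminium filler plug, about 0.28 kg, stands upright on its spigot, any yaw. Origin on its axis at the flange's underside, z up. Flange diameter 68, 8 mm thick. Wing grip on it 54 mm long along x, 12 mm thick along y, top at z = 44 mm. Spigot diameter 41.4 mm, down to z = -58 mm, last 8 mm tapered to 33 mm; see wing_top for its lugs. Same after half a turn.
- cover: Loose black plastic dust cover lying on the neck's rim, 80 g. Origin on its axis at the underside of its disc (diameter 76, 6 mm thick); a low boss, 6 mm deep and 40 mm in diameter, reaches into the neck; on top a round knob of diameter 30 mm, 34 mm tall, top at z = 40 mm. It lifts straight off.
- tray: Fixed open steel parts tray, position and yaw vary. Origin at the centre of its underside; 200 mm along its x, 160 mm along its y, 30 mm high, walls and floor 4 to 5 mm.
- spacer: Loose dark steel stepped spacer standing in the -x half of the tray (tray frame): diameter 36 mm, 60 mm high. Origin at the centre of its underside.
- blank: Bystander: loose aluminium blanking plug, same flange as the filler plug, spigot 43 mm long without lugs and with a round knob, diameter 34 mm, on top (top at z = 38 mm). Origin at the underside of the flange, 43 mm above the bench. Not to be used.
- can: Bystander: plain steel can, diameter 60 mm, 150 mm high, standing. Origin at the centre of its underside.
- gauge: Bystander: round instrument lying face up, diameter 91 mm, 38 mm high. Origin at the centre of its underside.
- wrench: Bystander: wrench 180 mm long lying flat along its x on the bench.
- driver: Bystander: screwdriver 190 mm long lying flat along its x on the bench.
- crest (a point): On the neck axis, 9 mm under the rim: level of the flat thread crest on which the plug's lugs first rest. Per half turn: crest over about 121 degrees, a 8 mm high stop rib (22 degrees) at its clockwise end, then an entry gap (36 degrees). Turned clockwise on the crest the plug stops at the rib; turned anticlockwise, 120 degrees at most (150 if set on a rib), its lugs fall off the crest's end into the gap.
- start_floor (a point): On the neck axis, 21.4 mm under the rim: floor of the entry gap, where the lugs land. Anticlockwise they meet the back of the rib. Clockwise they run under the crest and the plug sinks 0.08 mm per degree (after up to 20 degrees of flat floor); the flange meets the rim 95 to 125 degrees after the drop, and the thread then tightens to a stop within about 20 degrees more.
- wing_top (a point): Middle of the plug's wing grip, on its top edge, 44 mm above the plug's origin. The plug's two round lugs, 7 mm thick, stick out of the spigot along its +x and -x (the wing's direction) to 27 mm from the axis, centres 25.9 mm under the flange. The plug falls by its own weight unless gripped tightly (spigot and thread are oiled); fingers left 2 to 4 mm open round the wing still turn it.
Not all that is in view belongs to the job. What is shaped like the plug but brown is not meant.

How it is judged:
On the way, in this order (a step that is already met when the one before it is completed fails the run):
1. the dust cover lies in the tray and is let go (x of cover in the frame of tray between -0.098 and 0.098 m and y of cover in the frame of tray between -0.078 and 0.078 m and height (world z) of cover below 0.06 m and contact force between cover and the fingers below 0.1 N and contact force between cover and tray above 0.2 N), for 0.1 s.
2. the plug has dropped into its thread start: centred in the neck, 5 to 10 mm above home (z of plug in the frame of neck_rim between 0.005 and 0.01 m and horizontal distance between plug and neck_rim below 0.005 m), for 0.1 s.
At the end, for the whole second after the job is handed in: The plug's flange is flush on the neck's rim (within 2 mm), centred within 5 mm, not tilted more than 3 degrees and at rest; the dust cover rests in the tray, its middle inside the tray's outline (z of plug in the frame of neck_rim between -0.003 and 0.002 m and horizontal distance between plug and neck_rim below 0.005 m and angle between plug's own z axis and vertical below 0.05 rad and linear speed of each of plug, cover below 0.02 m/s and x of cover in the frame of tray between -0.098 and 0.098 m and y of cover in the frame of tray between -0.078 and 0.078 m and height (world z) of cover below 0.06 m); the robot touches nothing.
It fails at once if the blanking plug, can, gauge, wrench or screwdriver is shifted by more than 40 mm (distance of any of blank, can, gauge, wrench, driver from where it was at the start of the episode above 0.04 m).
It also fails if it takes over 72 s, if anything falls off the work surface, if the arm or the gripper's body presses on something with over 40 N, if the wrist force passes 120 N, or if a joint passes its speed limit or range.

ROBOT

A 6-joint arm with a two-finger parallel gripper is mounted at the origin on the work surface. World frame = base frame: x ahead of the robot, y to its left, z up, the work surface at z = 0. Lengths are in m, angles in rad, forces in N, time in s.
With the tool pointing down it reaches from about 0.3 to 0.875 m from the base axis. Payload 6.4 kg.
Tool frame: the origin (TCP) lies between the finger pads; the fingertips stand 25 mm ahead of it and the grasp point (between the pads) lies 6 mm ahead of it; z points along the fingers, y is the line along which they close (so a half turn about z gives the same grasp; the last joint's range is limited). The gripper opens to 85 mm and grips with 20 to 120 N. Pads are 22 mm wide; open, the fingers measure 114 mm over their backs; the gripper's body (76 mm by 85 mm) begins 54 mm behind the grasp point. The pads swing forward as they close: fully open they stand 13 mm farther back than shut.
Start: joints at [1.022, 0.181, 1.607, -0, 1.354, -0.206], TCP at [0.193, 0.542, 0.256] pointing down, gripper open.
Joint ranges: [-2.99, 2.99], [-0.89, 2.07], [0.3, 2.58], [-1.14, 4.28], [0, 2.63], [-3.12, 3.12]. Speed limits (rad/s): [2.57, 2.57, 3.01, 3.14, 3.14, 3.14].

INTERFACE

Orientations are given as a unit quaternion [w, x, y, z].
In Python, from bench import ctrl gives the robot as it stands.
- The arm moves only by the tool servo_tool, never from a script. Its argument "series" is text: rows parted by semicolons, each of 7 numbers parted by spaces: the gripper command: -1 is fully open, 1 is shut, values between are in proportion, then the shift along the tool's x, y, z in m, then the turn, a rotation vector about the tool's x, y, z in degrees. A call has 1 to 12 rows; each row is the pose to reach, as a shift and turn from the pose commanded when the call began, along the tool's axes at that moment; what a row does not reach only later rows make up. A row lasts 1/12 s, in which the tool goes at most 41.7 mm and 7.16 degrees, less where a joint would pass 70% of its speed; a pose out of reach is approached as far as the arm can. A call with a gripper value outside its range is refused whole. The fingers move at their own pace and stop on an object; the grip force is fixed at half the most. Time passes only in rows, so rows that repeat a pose let the fingers close. It gives the time, the measured TCP pose, the force, the opening and the grip force at its end, in the units of the state.
- ctrl.get_obs(): the state, without advancing time (a new reading comes with each control period).
- ctrl.camera(name): name is "scene" or "top" or "wrist"; returns a dict with "img" (400x640x3 uint8, red, green, blue), "z_map" (400x640 float32, m along the optical axis (not along the pixel's ray), 0 where there is no reading), "fovy" (degrees; the focal length in pixels is half the picture's height over the tangent of half this angle, whatever the lens; pixels are square), "cx", "cy" (the principal point, pixels), "extrinsics" (4x4, takes a point from camera to world coordinates); the wrist camera has in their place "T_tool_cam" (4x4, takes a point from camera to tool coordinates, whose origin is the TCP and whose axes are the flange's). Camera axes: x right, y down, z forward; pixel columns grow to the right and rows downward; lengths in m; the calibration is good to about 2 mm. The wrist camera is an equidistant fisheye: a pixel r from the principal point sees the ray r / f radians off the axis. A picture is of the moment at which its call begins: read the wrist's pose just before it.
- ctrl.hand_in(): hands the job in; it is judged then, once.
The state is a dict: "time_s": time; "q": joint angles; "dq": joint speeds; "joint_efforts": joint torques, N m; "eef_pos": TCP position; "eef_rot": TCP orientation; "wrist_force": force on the tool from outside, world axes, zero at the start; "torque": the same for the moment, N m; "opening": opening from 0.0 (shut) to 1.0 (fully open); "grasp_force": force on a finger pad.
Only numpy, scipy, OpenCV 4.12 (cv2) and the standard library are available. Lean on these libraries where they do the work, as an engineer would, in place of code of your own. Each camera call takes 0.05 s, during which the arm holds its last target. There are 200 camera calls.

## Working session

There is one attempt and no reset: what is moved stays moved. The work goes in short steps, Python scripts to look and compute and a tool call to move; the robot and the scene stay as the last step left them, time stands still between calls to the robot, and variables do not carry over. Pictures are saved under pics/ and viewed, at most 10 in all, crops included, and the job is handed in when it is done.

Besides the shell and the picture viewer there is one more tool, called after "Request:" in YAML: its name, and indented under it one key for each argument. servo_tool: Moves the arm, as the interface text tells. Its arguments: {"type":"object","properties":{"series":{"type":"string"}},"required":["series"]}

```bash
mkdir -p pics; ls; cat > h.py <<'E'
import numpy as np, cv2
from bench import ctrl
from scipy.spatial.transform import Rotation as R
def cam(n):
    c=ctrl.camera(n); cv2.imwrite(f'pics/{n}_{ctrl.get_obs()["time_s"]:.2f}.png',c['img'][...,::-1]); return c
def cloud(c):
    f=200/np.tan(np.radians(c['fovy'])/2); z=c['z_map']
    v,u=np.mgrid[:400,:640]
    P=np.stack([(u-c['cx'])/f*z,(v-c['cy'])/f*z,z],-1)
    T=c['extrinsics']; W=P@T[:3,:3].T+T[:3,3]; W[z==0]=np.nan
    return W
E
python3 - <<'E'
from h import *
o=ctrl.get_obs(); print(o)
for n in ('top','scene'):
    c=cam(n); W=cloud(c); np.save(n+'.npy',W); print(n,c['fovy'],c['cx'],c['cy'],c['extrinsics'].round(3).tolist(), np.nanmin(W.reshape(-1,3),0),np.nanmax(W.reshape(-1,3),0))
    cv2.imwrite(f'pics/{n}0.png',cv2.resize(c['img'][...,::-1],(800,500)))
E
ls pics
```

```text
pics
{'time_s': 0.0, 'q': array([ 1.02172457e+00,  1.81572571e-01,  1.60796897e+00, -2.08085131e-06,
        1.35380386e+00, -2.06294388e-01]), 'dq': array([ 0.00108624,  0.00070918,  0.00053034,  0.0001022 , -0.00173314,
       -0.00020527]), 'joint_efforts': array([-6.37321336e-04, -4.44880700e+01, -3.51329005e+01, -3.86160909e-04,
        9.25687433e-03,  4.42000655e-06]), 'eef_pos': array([0.19297757, 0.54112556, 0.25538525]), 'eef_rot': array([-3.22233524e-04,  1.70550563e-01,  9.85348536e-01, -8.14981162e-04]), 'wrist_force': array([0.04397388, 0.26382907, 0.8318293 ]), 'torque': array([ 0.03954982, -0.02968186, -0.03807848]), 'grasp_force': 0.0, 'opening': 1.001254916177893}
top 54.62830192747354 318.1597163710739 201.48846817928887 [[0.01, -0.992, 0.127, 0.402], [-1.0, -0.011, -0.013, -0.006], [0.015, -0.126, -0.992, 1.087], [0.0, 0.0, 0.0, 1.0]] [-0.25328518 -1.69236268 -0.77368011] [1.71433781 1.59579223 0.40836218]
scene 56.855964814072365 323.5509868971261 199.67269181503818 [[0.727, 0.418, -0.544, 1.015], [0.686, -0.468, 0.558, -0.524], [-0.022, -0.779, -0.627, 0.689], [0.0, 0.0, 0.0, 1.0]] [-2.07782981 -0.67910101 -0.769727  ] [1.4228542  2.25843677 0.46785941]
scene0.png
scene_0.10.png
top0.png
top_0.05.png
```

View pics/top0.png

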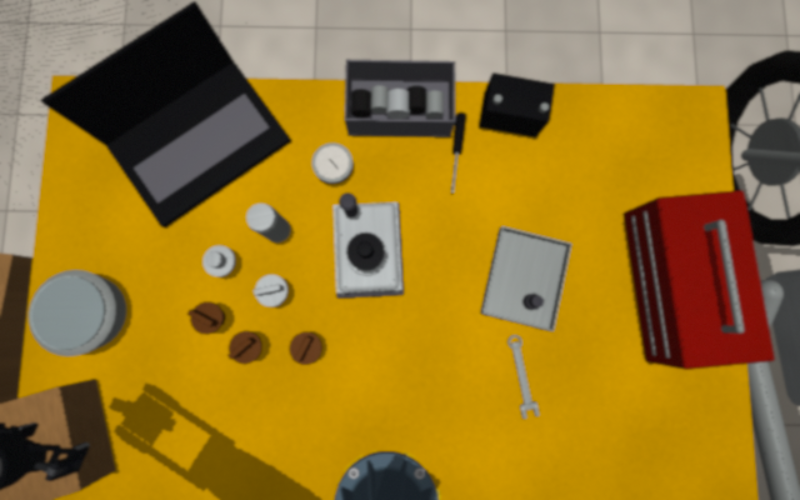

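View pics/scene0.png

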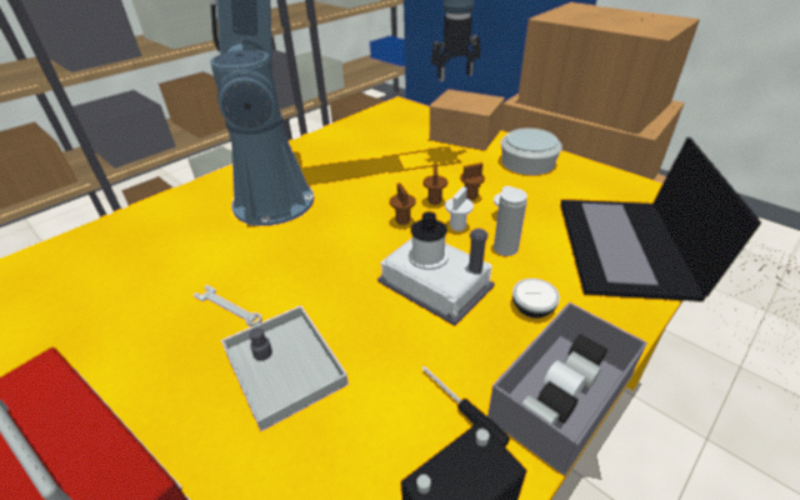

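The top view shows the covered neck at about (366,252), the silver winged plug at (271,291), and the blank at (219,261). The can is at (263,215). The tray is centred at (526,279), with the spacer at (532,301), and the brown decoys are below the plug.

```bash
cat >> h.py <<'E'
def fitc(p):
    A=np.c_[2*p,np.ones(len(p))]; s=np.linalg.lstsq(A,(p**2).sum(1),rcond=None)[0]
    return s[:2],np.sqrt(s[2]+s[0]@s[0])
E
python3 - <<'E'
from h import *
for n in ('top','scene'):
    W=np.load(n+'.npy'); P=W.reshape(-1,3)
    if n=='top':
        for nm,(u,v) in dict(neck=(293,202),plug=(217,233),tray=(421,223),spacer=(426,241),blank=(175,209),can=(210,172)).items(): print(nm,W[v,u].round(3))
        c0={'cov':W[202,293,:2],'plug':W[233,217,:2],'tray':W[223,421,:2],'sp':W[241,426,:2]}
    def sel(c,r,a,b): 
        return P[(np.hypot(*(P[:,:2]-c).T)<r)&(P[:,2]>a)&(P[:,2]<b)]
    print(n)
    for nm,k,r,a,b in [('knob top','cov',.06,.165,.19),('disc','cov',.06,.132,.15),('wing','plug',.06,.085,.12),('flange','plug',.05,.055,.075),('sp','sp',.05,.05,.08)]:
        q=sel(c0[k],r,a,b)
        (cc,rr),ang=cv2.minEnclosingCircle(q[:,:2].astype(np.float32)),cv2.minAreaRect((q[:,:2]*1000).astype(np.float32))
        print(nm,len(q),q.mean(0).round(4),'enc',np.round(cc,4),round(rr,4),'rect',np.round(ang[0],1),np.round(ang[1],1),round(ang[2],1))
    q=sel(c0['tray'],.16,.02,.036); r=cv2.minAreaRect((q[:,:2]*1000).astype(np.float32)); print('tray',r)
    q=sel(c0['cov'],.15,.065,.082); r=cv2.minAreaRect((q[:,:2]*1000).astype(np.float32)); print('case',r)
    q=sel(c0['cov'],.15,.15,.164); q=q[np.hypot(*(q[:,:2]-c0['cov']).T)>.07];print('stub',len(q),q.mean(0).round(4))
E
```

```text
neck [0.517 0.041 0.173]
plug [0.445 0.237 0.095]
tray [ 0.483 -0.311  0.004]
spacer [ 0.431 -0.306  0.063]
blank [0.507 0.353 0.078]
can [0.592 0.247 0.152]
top
knob top 122 [0.5243 0.0446 0.1746] enc [0.5248 0.0447] 0.0148 rect [524.7  44.9] [28.6 26.3] 0.7
disc 595 [0.5242 0.0439 0.1411] enc [0.5251 0.0445] 0.038 rect [525.3  44.3] [72.9 71.7] 0.7
wing 117 [0.4489 0.2437 0.1005] enc [0.4491 0.2451] 0.0272 rect [449.2 245.1] [12.3 54.1] 12.1
flange 401 [0.4485 0.2427 0.0659] enc [0.4492 0.2447] 0.0338 rect [449.3 244. ] [63.  64.8] 0.5
sp 84 [ 0.4325 -0.3158  0.0636] enc [ 0.4326 -0.3171] 0.0136 rect [ 433.1 -316.2] [24.9 24.6] 62.0
tray ((484.2412109375, -306.9099426269531), (161.7301025390625, 200.78826904296875), 76.48934173583984)
case ((544.5507202148438, 41.61940002441406), (182.939697265625, 129.862548828125), 3.3655014038085938)
stub 167 [0.6197 0.0798 0.1582]
scene
knob top 92 [0.5287 0.0427 0.1719] enc [0.5269 0.0448] 0.015 rect [527.3  44.3] [27.  25.5] 41.2
disc 370 [0.5328 0.039  0.1399] enc [0.5272 0.0454] 0.0386 rect [527.9  43.8] [73.1 71.9] 40.3
wing 83 [0.4536 0.2422 0.0958] enc [0.4529 0.2454] 0.0262 rect [451.  244.9] [13.3 52.1] 12.6
flange 203 [0.4576 0.2398 0.0647] enc [0.4511 0.2453] 0.0342 rect [452.6 243.1] [64.  60.1] 38.5
sp 123 [ 0.4369 -0.3165  0.0603] enc [ 0.4339 -0.3159] 0.0136 rect [ 434.6 -316. ] [24.9 24.6] 9.8
tray ((485.17156982421875, -303.86029052734375), (160.65359497070312, 202.9492950439453), 76.52191162109375)
case ((548.8475952148438, 45.47169494628906), (180.7593231201172, 116.41622161865234), 3.3588714599609375)
stub 122 [0.6248 0.0787 0.1567]
```

```bash
cat >> h.py <<'E'
def to(p,phi):
    "shift in tool axes (mm) and turn about tool z (deg) to TCP p with tool y at world angle phi"
    o=ctrl.get_obs(); w,x,y,z=o['eef_rot']; Rm=R.from_quat([x,y,z,w])
    now=np.degrees(np.arctan2(*Rm.as_matrix()[[1,0],1])); d=(now-phi+180)%360-180
    print('t',round(o['time_s'],2),'now',o['eef_pos'].round(4),'phi',now.round(2),'tilt',Rm.as_matrix()[:,2].round(4),'q6',np.degrees(o['q'][5]).round(1))
    print('shift mm',(Rm.inv().apply(np.array(p)-o['eef_pos'])*1000).round(1),'turn',round(d,2),'F',o['wrist_force'].round(1),'T',o['torque'].round(2),'op',round(o['opening'],3),'g',round(o['grasp_force'],1))
E
python3 -c "
from h import *
to((.526,.0447,.256),76.5)"
```

```text
t 0.1 now [0.193  0.5412 0.2555] phi 70.36 tilt [-9.0e-04 -1.4e-03 -1.0e+00] q6 -11.8
shift mm [-4.805e+02 -3.556e+02 -2.000e-01] turn -6.14 F [0.6 0.7 0.5] T [0.01 0.02 0.03] op 1.0 g 0.0
```

Request:
servo_tool:
  series: "-1 -0.480 -0.356 0 0 0 -6.1;-1 -0.480 -0.356 0 0 0 -6.1;-1 -0.480 -0.356 0 0 0 -6.1;-1 -0.480 -0.356 0 0 0 -6.1;-1 -0.480 -0.356 0 0 0 -6.1;-1 -0.480 -0.356 0 0 0 -6.1;-1 -0.480 -0.356 0 0 0 -6.1;-1 -0.480 -0.356 0 0 0 -6.1;-1 -0.480 -0.356 0 0 0 -6.1;-1 -0.480 -0.356 0 0 0 -6.1;-1 -0.480 -0.356 0 0 0 -6.1;-1 -0.480 -0.356 0 0 0 -6.1"

```text
time_s: 1.1
eef_pos: [0.4719, 0.1241, 0.2562]
eef_rot: [-0.0, 0.118, 0.993, 0.0]
wrist_force: [-0.3, 1.0, 0.4]
opening: 0.999
grasp_force: 0.0
```

```bash
python3 -c "
from h import *
to((.526,.0447,.256),76.5)"
```

```text
t 1.1 now [0.4719 0.1241 0.2562] phi 76.45 tilt [-2.e-04  1.e-04 -1.e+00] q6 -75.7
shift mm [-71.2 -64.5   0.1] turn -0.05 F [-0.3  1.   0.4] T [-0.03 -0.08  0.05] op 0.999 g 0.0
```

```bash
python3 -c "
from h import *
o=ctrl.get_obs();print(np.degrees(o['q']).round(1),np.degrees(o['dq']).round(1))"
```

```text
[  0.8  -1.  104.3   0.   76.7 -75.7] [-52.3  20.2 -19.8   0.2  -0.9 -52. ]
```

Request:
servo_tool:
  series: "-1 -0.071 -0.0645 0 0 0 0;-1 -0.071 -0.0645 0 0 0 0;-1 -0.071 -0.0645 0 0 0 0;-1 -0.071 -0.0645 0 0 0 0"

```text
time_s: 1.43
eef_pos: [0.5266, 0.0437, 0.2558]
eef_rot: [-0.0, 0.12, 0.993, -0.0]
wrist_force: [0.3, 0.5, -0.3]
opening: 0.996
grasp_force: 0.0
```

```bash
python3 -c "
from h import *
to((.526,.0447,.169),76.5)
o=ctrl.get_obs();print(np.degrees(o['q']).round(1),np.degrees(o['dq']).round(1))"
```

```text
t 1.43 now [0.5266 0.0437 0.2558] phi 76.2 tilt [-5.e-04 -5.e-04 -1.e+00] q6 -84.3
shift mm [ 0.7  0.8 86.8] turn -0.3 F [ 0.3  0.5 -0.3] T [0.01 0.03 0.03] op 0.996 g 0.0
[ -8.1   4.4  98.8  -0.   76.8 -84.3] [ 3.7 -2.   2.6  1.5  1.1  2.2]
```

Request:
servo_tool:
  series: "-1 0.0005 0.001 0.030 0 0 0;-1 0.0005 0.001 0.060 0 0 0;-1 0.0005 0.001 0.087 0 0 0;-1 0.0005 0.001 0.087 0 0 0;0.5 0.0005 0.001 0.087 0 0 0;0.8 0.0005 0.001 0.087 0 0 0;0.8 0.0005 0.001 0.087 0 0 0;0.8 0.0005 0.001 0.087 0 0 0;0.8 0.0005 0.001 0.087 0 0 0;0.8 0.0005 0.001 0.087 0 0 0;0.8 0.0005 0.001 0.087 0 0 0;0.8 0.0005 0.001 0.087 0 0 0"

```text
time_s: 2.43
eef_pos: [0.5263, 0.0478, 0.1713]
eef_rot: [0.002, 0.118, 0.993, 0.0]
wrist_force: [-0.5, 0.6, 6.4]
opening: 0.334
grasp_force: 59.2
```

```bash
python3 -c "
from h import *
to((.526,.0447,.256),76.5)"
```

```text
t 2.43 now [0.5263 0.0478 0.1713] phi 76.46 tilt [ 3.4e-03 -2.0e-04 -1.0e+00] q6 -84.2
shift mm [ -0.8  -3.  -84.7] turn -0.04 F [-0.5  0.6  6.4] T [0.09 0.16 0.05] op 0.334 g 59.2
```

Request:
servo_tool:
  series: "0.8 0 0 -0.010 0 0 0;0.8 0 0 -0.025 0 0 0;0.8 0 0 -0.050 0 0 0;0.8 0 0 -0.080 0 0 0;0.8 0 0 -0.080 0 0 0"

```text
time_s: 2.85
eef_pos: [0.5281, 0.0475, 0.2564]
eef_rot: [0.005, 0.118, 0.993, -0.0]
wrist_force: [0.6, -0.6, -0.5]
opening: 0.328
grasp_force: 59.2
```

```bash
python3 -c "
from h import *
to((.528,-.316,.250),76.5)
c=cam('wrist'); cv2.imwrite('pics/w1.png',c['img'][...,::-1]); print(c['T_tool_cam'].round(3),c['fovy'],c['cx'],c['cy'])"
```

```text
t 2.85 now [0.5281 0.0475 0.2564] phi 76.46 tilt [ 0.0104 -0.0014 -0.9999] q6 -84.2
shift mm [ -84.9 -353.4    6.9] turn -0.04 F [ 0.6 -0.6 -0.5] T [-0.01 -0.08  0.02] op 0.328 g 59.2
[[ 0.    -0.959 -0.284  0.071]
 [ 1.     0.     0.    -0.   ]
 [-0.    -0.284  0.959 -0.116]
 [ 0.     0.     0.     1.   ]] 65.70646984690485 318.22114882519503 197.84467222788967
```

View pics/w1.png

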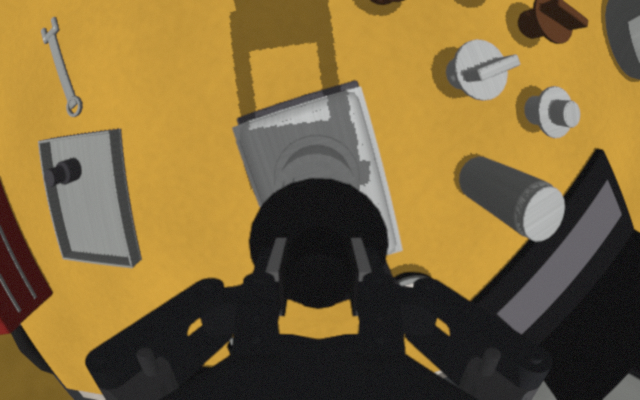

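The cover is held at (318,240). The neck is uncovered behind it, the tray with its spacer is at left (95,200), and the plug is at (482,70).

Request:
servo_tool:
  series: "0.8 -0.085 -0.353 0.007 0 0 0;0.8 -0.085 -0.353 0.007 0 0 0;0.8 -0.085 -0.353 0.007 0 0 0;0.8 -0.085 -0.353 0.007 0 0 0;0.8 -0.085 -0.353 0.007 0 0 0;0.8 -0.085 -0.353 0.007 0 0 0;0.8 -0.085 -0.353 0.007 0 0 0;0.8 -0.085 -0.353 0.007 0 0 0;0.8 -0.085 -0.353 0.007 0 0 0;0.8 -0.085 -0.353 0.007 0 0 0;0.8 -0.085 -0.353 0.007 0 0 0;0.8 -0.085 -0.353 0.007 0 0 0"

```text
time_s: 3.9
eef_pos: [0.5246, -0.3146, 0.2415]
eef_rot: [-0.001, 0.118, 0.993, 0.001]
wrist_force: [0.5, 1.1, -0.9]
opening: 0.333
grasp_force: 59.5
```

```bash
python3 -c "
from h import *
to((.528,-.316,.049),76.5)"
```

```text
t 3.9 now [ 0.5246 -0.3146  0.2415] phi 76.43 tilt [-0.0012  0.0017 -1.    ] q6 -118.5
shift mm [ -4.   -0.8 192.4] turn -0.07 F [ 0.5  1.1 -0.9] T [ 0.03 -0.01 -0.02] op 0.333 g 59.5
```

Request:
servo_tool:
  series: "0.8 -0.004 0 0.040 0 0 0;0.8 -0.004 0 0.080 0 0 0;0.8 -0.004 0 0.120 0 0 0;0.8 -0.004 0 0.150 0 0 0;0.8 -0.004 0 0.170 0 0 0;0.8 -0.004 0 0.180 0 0 0;0.8 -0.004 0 0.185 0 0 0;0.8 -0.004 0 0.185 0 0 0;0.8 -0.004 0 0.185 0 0 0"

```text
time_s: 4.65
eef_pos: [0.53, -0.3164, 0.0589]
eef_rot: [0.001, 0.117, 0.993, -0.001]
wrist_force: [-0.7, -0.9, -0.7]
opening: 0.329
grasp_force: 59.4
```

```bash
python3 -c "
from h import *
to((.528,-.316,.047),76.5)"
```

```text
t 4.65 now [ 0.53   -0.3164  0.0589] phi 76.5 tilt [ 0.0017 -0.0015 -1.    ] q6 -118.3
shift mm [ 2.  -0.1 11.9] turn 0.0 F [-0.7 -0.9 -0.7] T [-0.04  0.05  0.02] op 0.329 g 59.4
```

Request:
servo_tool:
  series: "0.8 0.002 0 0.006 0 0 0;0.8 0.002 0 0.010 0 0 0;0.8 0.002 0 0.011 0 0 0;0.8 0.002 0 0.011 0 0 0;0.2 0.002 0 0.011 0 0 0;-0.3 0.002 0 0.011 0 0 0;-0.3 0.002 0 0.011 0 0 0;-0.3 0.002 0 0.011 0 0 0;-0.3 0.002 0 0.011 0 0 0;-0.3 0.002 0 0.011 0 0 0"

```text
time_s: 5.48
eef_pos: [0.527, -0.3158, 0.0463]
eef_rot: [0.0, 0.118, 0.993, -0.0]
wrist_force: [0.5, 0.9, -0.1]
opening: 0.647
grasp_force: 0.0
```

```bash
python3 -c "
from h import *
to((.528,-.316,.28),76.5)"
```

```text
t 5.48 now [ 0.527  -0.3158  0.0463] phi 76.46 tilt [ 1.e-04 -1.e-04 -1.e+00] q6 -118.4
shift mm [  -1.     0.  -233.7] turn -0.04 F [ 0.5  0.9 -0.1] T [-0.02 -0.02 -0.02] op 0.647 g 0.0
```

Request:
servo_tool:
  series: "-0.3 0 0 -0.040 0 0 0;-0.3 0 0 -0.080 0 0 0;-0.3 0 0 -0.120 0 0 0;-0.3 0 0 -0.160 0 0 0;-0.3 0 0 -0.190 0 0 0;-0.3 0 0 -0.190 0 0 0"

```text
time_s: 5.98
eef_pos: [0.53, -0.3182, 0.2451]
eef_rot: [0.006, 0.118, 0.993, -0.004]
wrist_force: [0.5, -0.6, 1.6]
opening: 0.649
grasp_force: 0.0
```

```bash
python3 -c "
from h import *
to((.541,-.023,.235),12.1)"
```

```text
t 5.98 now [ 0.53   -0.3182  0.2451] phi 76.47 tilt [ 0.0102 -0.0091 -0.9999] q6 -118.4
shift mm [ 58.5 289.7   7.5] turn 64.37 F [ 0.5 -0.6  1.6] T [-0.05  0.02  0.05] op 0.649 g 0.0
```

Request:
servo_tool:
  series: "-0.3 0.055 0.288 0 0 0 64.4;-0.3 0.055 0.288 0 0 0 64.4;-0.3 0.055 0.288 0 0 0 64.4;-0.3 0.055 0.288 0 0 0 64.4;-0.3 0.055 0.288 0 0 0 64.4;-0.3 0.055 0.288 0 0 0 64.4;-0.3 0.055 0.288 0 0 0 64.4;-0.3 0.055 0.288 0 0 0 64.4;-0.3 0.055 0.288 0 0 0 64.4;-0.3 0.055 0.288 0 0 0 64.4;-0.3 0.055 0.288 0 0 0 64.4"

```text
time_s: 6.9
eef_pos: [0.5408, -0.0222, 0.2361]
eef_rot: [-0.0, 0.629, 0.777, -0.0]
wrist_force: [0.2, 0.7, 0.9]
opening: 0.649
grasp_force: 0.0
```

Request:
servo_tool:
  series: "-0.3 0 0 0.025 0 0 0;-0.3 0 0 0.050 0 0 0;-0.3 0 0 0.055 0 0 0;-0.3 0 0 0.055 0 0 0;-0.3 0 0 0.055 0 0 0"

```text
time_s: 7.32
eef_pos: [0.5411, -0.0232, 0.1817]
eef_rot: [-0.0, 0.629, 0.778, -0.0]
wrist_force: [0.1, 0.4, 0.3]
opening: 0.651
grasp_force: 0.0
```

```bash
python3 - <<'E'
from h import *
to((.541,-.023,.18),12.1)
o=ctrl.get_obs(); c=cam('wrist')
np.savez('w2.npz',img=c['img'],z=c['z_map'],T=c['T_tool_cam'],p=o['eef_pos'],q=o['eef_rot'],k=[c['fovy'],c['cx'],c['cy']])
cr=c['img'][0:260,190:450][...,::-1]
cv2.imwrite('pics/w2.png',cv2.resize(cr,(598,598),interpolation=cv2.INTER_CUBIC))
E
```

```text
t 7.32 now [ 0.5411 -0.0232  0.1817] phi 12.08 tilt [-2.e-04  1.e-04 -1.e+00] q6 -27.1
shift mm [ 0.2 -0.1  1.7] turn -0.02 F [0.1 0.4 0.3] T [ 0.   -0.03 -0.01] op 0.651 g 0.0
```

View pics/w2.png

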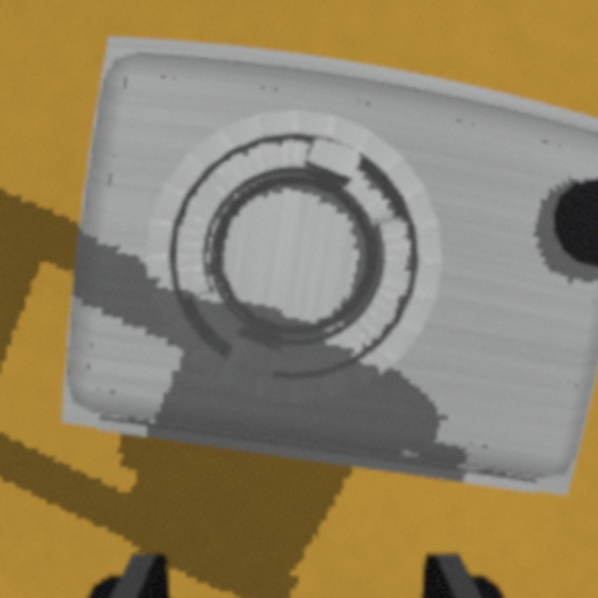

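The bore is seen in the crop with its centre near (295,250). A bright rib sits at (335,158), and next to it clockwise in the image is the dark entry gap, from (355,170) to (395,220). I'll get the angles from the depth map.

```bash
cat >> h.py <<'E'
def wcloud(z,T,p,q,k):
    f=200/np.tan(np.radians(k[0])/2); v,u=np.mgrid[:400,:640]
    x,y=u-k[1],v-k[2]; r=np.hypot(x,y)+1e-9; t=np.tan(r/f)
    C=np.stack([x/r*t*z,y/r*t*z,z],-1)@T[:3,:3].T+T[:3,3]
    W=R.from_quat([q[1],q[2],q[3],q[0]]).apply(C.reshape(-1,3))+p
    W[z.ravel()==0]=np.nan; return W.reshape(400,640,3)
E
python3 - <<'E'
from h import *
d=np.load('w2.npz'); W=wcloud(d['z'],d['T'],d['p'],d['q'],d['k']); P=W.reshape(-1,3)
c=np.array([.526,.0455])
m=(np.hypot(*(P[:,:2]-c).T)<.045)&(P[:,2]>.128)&(P[:,2]<.142)
q=P[m]; cc,rr=cv2.minEnclosingCircle(q[:,:2].astype(np.float32)); print('rim',len(q),cc,rr,np.median(q[:,2]))
c=np.array(cc); D=P[:,:2]-c; r=np.hypot(*D.T)*1e3; a=np.degrees(np.arctan2(D[:,1],D[:,0]))%360
for lo,hi in((23,25),(25,27.5)):
  print(lo,hi,[ (b,int(round(np.median(((P[s,2]-np.median(q[:,2]))*1e3))))) for b in range(0,360,6) if (s:=(r>lo)&(r<hi)&(a>=b)&(a<b+6)).sum()])
m=(np.hypot(*(P[:,:2]-[.622,.079]).T)<.03)&(P[:,2]>.15); print('stub',P[m].mean(0))
E
```

```text
rim 4816 (0.526540994644165, 0.045953419059515) 0.03473338857293129 0.13356099107427766
23 25 [(0, -9), (6, -9), (12, -9), (18, -9), (24, -9), (30, -12), (36, -21), (42, -21), (48, -21), (54, -21), (60, -21), (66, -1), (72, -1), (78, -1), (84, -1), (90, -1), (96, -9), (102, -9), (108, -9), (114, -9), (120, -9), (126, -8), (132, -9), (138, -9), (144, -9), (150, -9), (156, -9), (162, -9), (168, -9), (174, -9), (180, -9), (186, -8), (192, -9), (198, -9), (204, -9), (210, -9), (216, -21), (222, -21), (228, -21), (234, -22), (240, -21), (246, -1), (252, -1), (258, -1), (264, -1), (270, -1), (276, -9), (282, -9), (288, -9), (294, -9), (300, -9), (306, -9), (312, -9), (318, -9), (324, -9), (330, -9), (336, -9), (342, -9), (348, -9), (354, -9)]
25 27.5 [(0, -9), (6, -9), (12, -9), (18, -9), (24, -9), (30, -11), (36, -21), (42, -21), (48, -21), (54, -21), (60, -21), (66, -1), (72, -1), (78, -1), (84, -1), (90, -8), (96, -9), (102, -9), (108, -9), (114, -9), (120, -9), (126, -9), (132, -9), (138, -9), (144, -9), (150, -9), (156, -9), (162, -9), (168, -9), (174, -9), (180, -9), (186, -9), (192, -9), (198, -9), (204, -9), (210, -9), (216, -21), (222, -21), (228, -21), (234, -21), (240, -21), (246, -1), (252, -1), (258, -1), (264, -1), (270, -8), (276, -9), (282, -9), (288, -9), (294, -9), (300, -8), (306, -9), (312, -9), (318, -9), (324, -9), (330, -9), (336, -9), (342, -9), (348, -9), (354, -9)]
stub [0.61852648 0.08021797 0.15713481]
```

Request:
servo_tool:
  series: "-0.3 0.020 0 -0.020 0 0 0;-0.3 0.060 -0.01 -0.020 0 0 0;-0.3 0.100 -0.02 -0.020 0 0 0;-0.3 0.14 -0.025 -0.020 0 0 0;-0.3 0.18 -0.033 -0.020 0 0 0;-0.3 0.210 -0.033 -0.020 0 0 0;-0.3 0.210 -0.033 -0.02 0 0 0;-0.3 0.210 -0.033 -0.02 0 0 0;-0.3 0.210 -0.033 -0.02 0 0 0;-0.3 0.210 -0.033 -0.02 0 0 0"

```text
time_s: 8.2
eef_pos: [0.4657, 0.1748, 0.2021]
eef_rot: [0.001, 0.629, 0.777, 0.0]
wrist_force: [-0.1, -0.9, 0.8]
opening: 0.651
grasp_force: 0.0
```

```bash
python3 - <<'E'
from h import *
o=ctrl.get_obs(); c=cam('wrist')
W=wcloud(c['z_map'],c['T_tool_cam'],o['eef_pos'],o['eef_rot'],[c['fovy'],c['cx'],c['cy']]); P=W.reshape(-1,3)
c0=np.array([.4505,.245])
for nm,a,b in(('wing',.085,.12),('flange',.055,.075)):
    q=P[(np.hypot(*(P[:,:2]-c0).T)<.05)&(P[:,2]>a)&(P[:,2]<b)]; e=cv2.minEnclosingCircle(q[:,:2].astype(np.float32)); print(nm,len(q),np.median(q[:,2]),e,cv2.minAreaRect((q[:,:2]*1e3).astype(np.float32)))
to((*c0,.2),12.1)
E
```

```text
wing 1308 0.10057303185432132 ((0.4511188268661499, 0.24680019915103912), 0.02689424157142639) ((450.691162109375, 246.7014617919922), (12.385027885437012, 52.84222412109375), 12.998841285705566)
flange 3952 0.06473726388247535 ((0.450764924287796, 0.24659910798072815), 0.034340374171733856) ((450.72186279296875, 246.64871215820312), (67.10997009277344, 67.07495880126953), 83.73846435546875)
t 8.25 now [0.4656 0.1746 0.2018] phi 11.97 tilt [ 1.e-03 -1.e-04 -1.e+00] q6 -5.1
shift mm [72.  -0.2  1.8] turn -0.13 F [-0.6  0.   0.4] T [ 0.03 -0.04  0.01] op 0.652 g 0.0
```

Request:
servo_tool:
  series: "-0.3 0.040 0.0005 0 0 0 -0.6;-0.3 0.0735 0.0005 0 0 0 -0.6;-0.3 0.0735 0.0005 0.030 0 0 -0.6;-0.3 0.0735 0.0005 0.065 0 0 -0.6;-0.3 0.0735 0.0005 0.095 0 0 -0.6;-0.3 0.0735 0.0005 0.104 0 0 -0.6;-0.3 0.0735 0.0005 0.104 0 0 -0.6;-0.3 0.0735 0.0005 0.104 0 0 -0.6;-0.3 0.0735 0.0005 0.104 0 0 -0.6"

```text
time_s: 9.0
eef_pos: [0.4517, 0.2475, 0.0992]
eef_rot: [0.001, 0.625, 0.78, 0.001]
wrist_force: [0.7, 0.4, -0.2]
opening: 0.643
grasp_force: 0.0
```

```bash
python3 -c "
from h import *
to((.4508,.2467,.098),12.7)"
```

```text
t 9.0 now [0.4517 0.2475 0.0992] phi 12.61 tilt [ 3.1e-03  8.0e-04 -1.0e+00] q6 2.9
shift mm [-0.6 -1.1  1.2] turn -0.09 F [ 0.7  0.4 -0.2] T [0.03 0.03 0.05] op 0.643 g 0.0
```

Request:
servo_tool:
  series: "0.3 -0.0005 -0.001 0.001 0 0 0;1 -0.0005 -0.001 0.001 0 0 0;1 -0.0005 -0.001 0.001 0 0 0;1 -0.0005 -0.001 0.001 0 0 0;1 -0.0005 -0.001 0.001 0 0 0;1 -0.0005 -0.001 0.001 0 0 0;1 -0.0005 -0.001 0.001 0 0 0;1 -0.0005 -0.001 0.001 0 0 0;1 -0.0005 -0.001 0.001 0 0 0"

```text
time_s: 9.75
eef_pos: [0.4499, 0.2471, 0.0973]
eef_rot: [0.001, 0.625, 0.781, 0.001]
wrist_force: [0.2, -0.0, 6.2]
opening: 0.127
grasp_force: 59.6
```

```bash
python3 -c "
from h import *
to((.4508,.2467,.098),12.7)"
```

```text
t 9.75 now [0.4499 0.2471 0.0973] phi 12.67 tilt [ 1.9e-03  4.0e-04 -1.0e+00] q6 2.9
shift mm [-0.6  0.8 -0.7] turn -0.03 F [ 0.2 -0.   6.2] T [-0.09  0.13  0.02] op 0.127 g 59.6
```

Request:
servo_tool:
  series: "1 0 0 -0.010 0 0 0;1 0 0 -0.030 0 0 0;1 0 0 -0.060 0 0 0;1 0 0 -0.090 0 0 0;1 0 0 -0.120 0 0 0;1 0 0 -0.150 0 0 0;1 0 0 -0.165 0 0 0;1 0 0 -0.165 0 0 0;1 0 0 -0.165 0 0 0"

```text
time_s: 10.5
eef_pos: [0.4489, 0.2469, 0.2616]
eef_rot: [0.0, 0.625, 0.781, 0.0]
wrist_force: [-0.4, -0.5, -3.9]
opening: 0.132
grasp_force: 58.9
```

```bash
python3 -c "
from h import *
to((.5265,.0458,.262),105)"
```

```text
t 10.5 now [0.4489 0.2469 0.2616] phi 12.67 tilt [ 8.e-04  2.e-04 -1.e+00] q6 2.9
shift mm [-213.2   31.6   -0.4] turn -92.33 F [-0.4 -0.5 -3.9] T [-0.03  0.01  0.01] op 0.132 g 58.9
```

Request:
servo_tool:
  series: "1 -0.015 0.002 0 0 0 -6;1 -0.035 0.005 0 0 0 -13;1 -0.055 0.008 0 0 0 -20;1 -0.075 0.011 0 0 0 -27;1 -0.095 0.014 0 0 0 -34;1 -0.115 0.017 0 0 0 -41;1 -0.135 0.020 0 0 0 -48;1 -0.155 0.023 0 0 0 -55;1 -0.175 0.026 0 0 0 -62;1 -0.195 0.029 0 0 0 -69;1 -0.207 0.0305 0 0 0 -76;1 -0.213 0.0315 0 0 0 -82"

```text
time_s: 11.5
eef_pos: [0.5255, 0.0444, 0.2583]
eef_rot: [-0.003, -0.043, 0.999, 0.0]
wrist_force: [0.7, 1.0, -3.2]
opening: 0.131
grasp_force: 58.8
```

Request:
servo_tool:
  series: "1 0 0 0 0 0 -6;1 0 0 0 0 0 -10;1 0 0 0 0 0 -10;1 0 0 0 0 0 -10;1 0 0 0 0 0 -10"

```text
time_s: 11.92
eef_pos: [0.5257, 0.0461, 0.2599]
eef_rot: [-0.001, -0.127, 0.992, 0.0]
wrist_force: [-0.2, -0.1, -3.0]
opening: 0.133
grasp_force: 58.8
```

```bash
python3 - <<'E'
from h import *
to((.5265,.0458,.225),105)
o=ctrl.get_obs(); c=cam('wrist')
W=wcloud(c['z_map'],c['T_tool_cam'],o['eef_pos'],o['eef_rot'],[c['fovy'],c['cx'],c['cy']]); P=W.reshape(-1,3)
q=P[(np.hypot(*(P[:,:2]-[.5265,.0458]).T)<.045)&(P[:,2]>.128)&(P[:,2]<.142)]
print(len(q),np.median(q[:,2])); 
rr=np.hypot(*(q[:,:2]-[.5265,.0458]).T); print(np.percentile(rr,[1,99]))
q=P[(np.hypot(*(P[:,:2]-o['eef_pos'][:2]).T)<.045)&(P[:,2]>.222)&(P[:,2]<.238)]; print('flange',len(q),np.median(q[:,2]),cv2.minEnclosingCircle(q[:,:2].astype(np.float32)))
cv2.imwrite('pics/w3.png',c['img'][...,::-1])
E
```

```text
t 11.92 now [0.5257 0.0461 0.2599] phi 104.54 tilt [-2.6e-03  4.0e-04 -1.0e+00] q6 -112.4
shift mm [-0.8 -0.6 34.9] turn -0.46 F [-0.2 -0.1 -3. ] T [ 0.02 -0.05  0.09] op 0.133 g 58.8
941 0.13366666439461103
[0.02308123 0.03446715]
flange 5750 0.22733195866605332 ((0.5256128907203674, 0.04529460147023201), 0.03403298929333687)
```

View pics/w3.png

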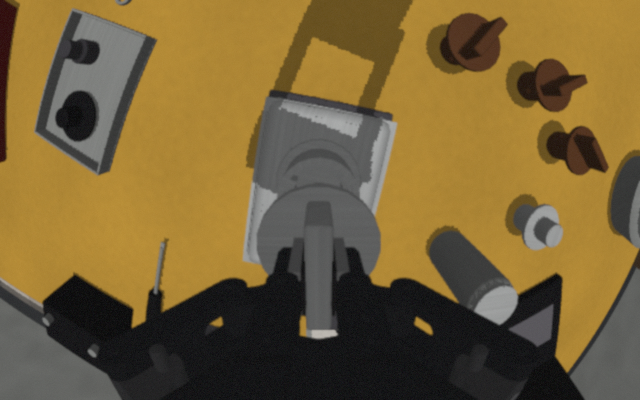

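The cover lies in the tray at (75,115), and the plug is held upright above the neck, centred to within about 1 mm. I'll lower it now.

Request:
servo_tool:
  series: "1 -0.001 0 0.010 0 0 0;1 -0.001 0 0.020 0 0 0;1 -0.001 0 0.026 0 0 0;1 -0.001 0 0.032 0 0 0;1 -0.001 0 0.038 0 0 0;1 -0.001 0 0.044 0 0 0;1 -0.001 0 0.050 0 0 0;1 -0.001 0 0.056 0 0 0;1 -0.001 0 0.060 0 0 0;1 -0.001 0 0.060 0 0 0"

```text
time_s: 12.8
eef_pos: [0.5269, 0.0462, 0.2002]
eef_rot: [-0.001, -0.128, 0.992, 0.0]
wrist_force: [0.0, -0.3, -2.3]
opening: 0.128
grasp_force: 58.9
```

```bash
python3 -c "
from h import *
to((.5265,.0458,.194),105)"
```

```text
t 12.8 now [0.5269 0.0462 0.2002] phi 104.65 tilt [-1.6e-03  2.0e-04 -1.0e+00] q6 -112.5
shift mm [ 0.5 -0.3  6.2] turn -0.35 F [ 0.  -0.3 -2.3] T [-0.09  0.04 -0.08] op 0.128 g 58.9
```

Request:
servo_tool:
  series: "1 0 0 0.003 0 0 0;1 0 0 0.0055 0 0 0;1 0 0 0.0055 0 0 0;0.66 0 0 0.0055 0 0 0;0.66 0 0 0.0055 0 0 0;0.66 0 0 0.0055 0 0 0;0.66 0 0 0.0055 0 0 0"

```text
time_s: 13.38
eef_pos: [0.528, 0.0462, 0.1965]
eef_rot: [0.001, -0.128, 0.992, -0.0]
wrist_force: [0.4, -0.8, 0.7]
opening: 0.172
grasp_force: 0.0
```

```bash
cat >> h.py <<'E'
def look():
    o=ctrl.get_obs(); c=cam('wrist')
    W=wcloud(c['z_map'],c['T_tool_cam'],o['eef_pos'],o['eef_rot'],[c['fovy'],c['cx'],c['cy']]); P=W.reshape(-1,3)
    q=P[(np.hypot(*(P[:,:2]-[.5265,.0458]).T)<.04)&(P[:,2]>.137)&(P[:,2]<.18)]
    h,e=np.histogram(q[:,2],bins=np.arange(.137,.18,.001)); zt=e[h.argmax()]+.0005
    f=q[abs(q[:,2]-zt)<.003]; zt=np.median(f[:,2])
    print('flange top',zt.round(4),'plug z rel',((zt-.1336-.008)*1e3).round(1),'centre',cv2.minEnclosingCircle(f[:,:2].astype(np.float32)))
    A=np.c_[f[:,:2]-f[:,:2].mean(0),np.ones(len(f))]; print('slope',np.linalg.lstsq(A,f[:,2],rcond=None)[0][:2].round(3)); return c
E
python3 -c "
from h import *
to((.5265,.0458,.194),105);look()"
```

```text
t 13.38 now [0.528  0.0462 0.1965] phi 104.66 tilt [ 1.5e-03 -2.0e-04 -1.0e+00] q6 -112.5
shift mm [1.6 0.  2.5] turn -0.34 F [ 0.4 -0.8  0.7] T [ 0.02  0.01 -0.04] op 0.172 g 0.0
flange top 0.162 plug z rel 20.4 centre ((0.5271116495132446, 0.045594535768032074), 0.034203413873910904)
slope [0.003 0.004]
```

Plug is resting on the crest at +20 mm, level. Turning anticlockwise.

Request:
servo_tool:
  series: "0.66 0.001 0 0 0 0 -4;0.66 0.001 0 0 0 0 -8;0.66 0.001 0 0 0 0 -12;0.66 0.001 0 0 0 0 -16;0.66 0.001 0 0 0 0 -20;0.66 0.001 0 0 0 0 -24;0.66 0.001 0 0 0 0 -27;0.66 0.001 0 0 0 0 -30;0.66 0.001 0 0 0 0 -30;0.66 0.001 0 0 0 0 -30"

```text
time_s: 14.27
eef_pos: [0.5266, 0.046, 0.196]
eef_rot: [0.0, -0.379, 0.925, -0.0]
wrist_force: [-0.2, -0.2, 0.6]
opening: 0.172
grasp_force: 0.0
```

```bash
python3 -c "
from h import *
to((.5265,.0458,.194),142);look()"
```

```text
t 14.27 now [0.5266 0.046  0.196 ] phi 134.57 tilt [ 5.e-04 -0.e+00 -1.e+00] q6 -142.5
shift mm [ 0.2 -0.   2. ] turn -7.43 F [-0.2 -0.2  0.6] T [ 0.04 -0.02 -0.05] op 0.172 g 0.0
flange top 0.1497 plug z rel 8.1 centre ((0.5266610980033875, 0.04553583264350891), 0.03405182808637619)
slope [-0.013  0.017]
```

Dropped into the start at +8.1 mm. I'll lower the fingers and drive clockwise.

Request:
servo_tool:
  series: "0.66 0 0 0.006 0 0 0;0.66 0 0 0.011 0 0 0;0.66 0 0 0.011 0 0 6;0.66 0 0 0.011 0 0 12;0.66 0 0 0.011 0 0 18;0.66 0 0 0.0115 0 0 24;0.66 0 0 0.012 0 0 30;0.66 0 0 0.0125 0 0 36;0.66 0 0 0.013 0 0 42;0.66 0 0 0.0135 0 0 48;0.66 0 0 0.014 0 0 54;0.66 0 0 0.0145 0 0 60"

```text
time_s: 15.32
eef_pos: [0.5262, 0.046, 0.1805]
eef_rot: [-0.0, 0.136, 0.991, -0.0]
wrist_force: [0.1, 0.4, 0.5]
opening: 0.168
grasp_force: 0.0
```

```bash
python3 -c "
from h import *
to((.5265,.0458,.18),5);look()"
```

```text
t 15.32 now [0.5262 0.046  0.1805] phi 74.33 tilt [-9.e-04  1.e-04 -1.e+00] q6 -82.2
shift mm [-0.4 -0.1  0.5] turn 69.33 F [0.1 0.4 0.5] T [0.02 0.04 0.04] op 0.168 g 0.0
flange top 0.1457 plug z rel 4.1 centre ((0.5267253518104553, 0.04546375200152397), 0.034092631191015244)
slope [ 0.005 -0.003]
```

Request:
servo_tool:
  series: "0.66 0 0 0.0005 0 0 6;0.66 0 0 0.001 0 0 12;0.66 0 0 0.0015 0 0 18;0.66 0 0 0.002 0 0 24;0.66 0 0 0.0025 0 0 30;0.66 0 0 0.003 0 0 36;0.66 0 0 0.003 0 0 42;0.66 0 0 0.003 0 0 48;0.66 0 0 0.003 0 0 51;0.66 0 0 0.003 0 0 54;0.66 0 0 0.003 0 0 54"

```text
time_s: 16.28
eef_pos: [0.5262, 0.046, 0.1777]
eef_rot: [-0.0, 0.569, 0.822, -0.0]
wrist_force: [0.3, -0.6, -0.7]
opening: 0.169
grasp_force: 0.0
```

```bash
python3 -c "
from h import *
to((.5265,.0458,.18),5);look()"
```

```text
t 16.28 now [0.5262 0.046  0.1777] phi 20.66 tilt [-8.e-04  1.e-04 -1.e+00] q6 -28.5
shift mm [-0.3  0.2 -2.3] turn 15.66 F [ 0.3 -0.6 -0.7] T [0.01 0.   0.04] op 0.169 g 0.0
flange top 0.1417 plug z rel 0.1 centre ((0.5265169143676758, 0.04596966132521629), 0.034065768122673035)
slope [ 0.002 -0.004]
```

Request:
servo_tool:
  series: "0.66 0 0 0 0 0 2;0.66 0 0 0 0 0 4;0.66 0 0 0 0 0 6;0.66 0 0 0 0 0 8;0.66 0 0 0 0 0 8"

```text
time_s: 16.75
eef_pos: [0.5263, 0.046, 0.1779]
eef_rot: [-0.0, 0.624, 0.781, -0.0]
wrist_force: [-0.4, -0.1, -0.5]
opening: 0.17
grasp_force: 0.1
```

```bash
python3 -c "
from h import *
to((.5265,.0458,.18),5);look()"
```

```text
t 16.75 now [0.5263 0.046  0.1779] phi 12.74 tilt [-6.e-04  1.e-04 -1.e+00] q6 -20.6
shift mm [-0.2  0.2 -2.1] turn 7.74 F [-0.4 -0.1 -0.5] T [0.02 0.05 0.  ] op 0.17 g 0.1
flange top 0.1417 plug z rel 0.1 centre ((0.5272151231765747, 0.04574310779571533), 0.034406475722789764)
slope [ 0.002 -0.004]
```

Request:
servo_tool:
  series: "0.66 0 0 0 0 0 3;0.66 0 0 0 0 0 6;0.66 0 0 0 0 0 8;0.66 0 0 0 0 0 8"

```text
time_s: 17.13
eef_pos: [0.5261, 0.046, 0.178]
eef_rot: [-0.0, 0.677, 0.736, -0.0]
wrist_force: [-1.3, 0.9, 0.4]
opening: 0.172
grasp_force: 2.8
```

```bash
python3 -c "
from h import *
to((.5265,.0458,.18),5);look()"
```

```text
t 17.13 now [0.5261 0.046  0.178 ] phi 4.74 tilt [-0.0011  0.     -1.    ] q6 -12.6
shift mm [-0.2  0.4 -2. ] turn -0.26 F [-1.3  0.9  0.4] T [-0.03  0.23  0.06] op 0.172 g 2.8
flange top 0.1417 plug z rel 0.1 centre ((0.5265137553215027, 0.04607582837343216), 0.03409764543175697)
slope [ 0.    -0.005]
```

The plug is seated and starting to tighten. I'll back off the slack, open the fingers and lift clear.

Request:
servo_tool:
  series: "0.4 0 0 0 0 0 -4;0.1 0 0 0 0 0 -4;0.1 0 0 0 0 0 -4;0.1 0 0 0 0 0 -4;0.1 0 0 -0.02 0 0 -4;0.1 0 0 -0.05 0 0 -4;0.1 0 0 -0.085 0 0 -4;0.1 0 0 -0.12 0 0 -4;0.1 0 0 -0.12 0 0 -4;0.1 0 0 -0.12 0 0 -4"

```text
time_s: 18.02
eef_pos: [0.5279, 0.0458, 0.3011]
eef_rot: [0.002, 0.652, 0.758, 0.002]
wrist_force: [-0.7, -0.3, -0.3]
opening: 0.448
grasp_force: 0.0
```

```bash
python3 -c "
from h import *
to((.5265,.0458,.18),5);c=look();cv2.imwrite('pics/w9.png',c['img'][...,::-1])"
```

```text
t 18.02 now [0.5279 0.0458 0.3011] phi 8.63 tilt [ 5.8e-03 -8.0e-04 -1.0e+00] q6 -16.5
shift mm [  0.4  -2.  121.1] turn 3.63 F [-0.7 -0.3 -0.3] T [ 0.01  0.07 -0.01] op 0.448 g 0.0
flange top 0.1417 plug z rel 0.1 centre ((0.5267351865768433, 0.04594660550355911), 0.03424910828471184)
slope [ 0.002 -0.002]
```

View pics/w9.png

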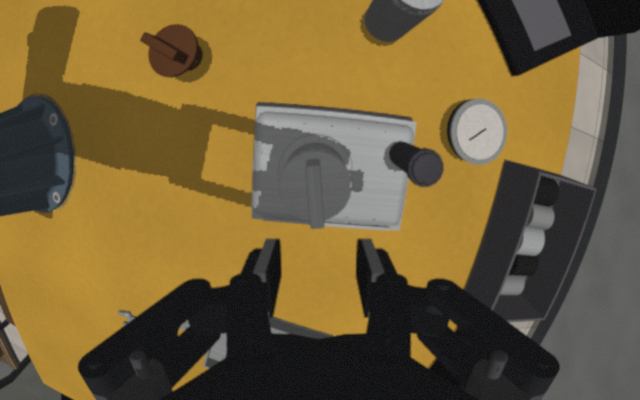

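The plug sits flush on the neck at (313,183), the open fingers are clear above it, and nothing is being touched.

```bash
python3 -c "
from bench import ctrl
print(ctrl.hand_in())"
```

```text
the job is handed in; nothing more can be done
None
```

The job is handed in: the dust cover is in the tray, and the filler plug dropped into its start, was driven until flush (measured within about 0.1 mm and level), and was let go; the hand-in gave no verdict.

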